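# Bring the cleaner bottle to the open station and take off its safety cap

## Task

Slide the bottle carrier along its rail out of the parking place, away from the hold-down bar, into the next station (the middle one, not past it). There push the bottle's child-proof cap down against its spring, twist it anticlockwise (seen from above) until it is free, and lift it straight up. Finish while still holding the cap in the gripper, upright and at rest, straight over the bottle mouth with its underside roughly 8 cm above it, with the carrier still in that station and the other things on the desk left where they are.

Things in the scene. Friction and masses are not known exactly. Their poses are not given: they have to be found in the camera images.
- bar_end (a point): free end of the dark steel hold-down bar fixed over the parking place: 24 mm wide, underside 153 and top 160 mm above the desk, from here 72 mm towards +x of the rail, to an upright 30 mm wide. It passes 6 mm above the cap, which therefore cannot be taken off there.
- cap_top (a point): centre of the cap's flat top, 147 mm above the desk when locked. Three lugs inside sit behind teeth: the cap turns only while pressed at least 4 mm down, anticlockwise from above; it comes off upward at 40 to 52 degrees from the locked angle (aim at 47, hard stop about 52); there the spring lifts it a few mm when the push eases.
- rail: Fixed bare-metal rail unit: base plate 170 x 330 x 10 mm, rail along its own y axis, three stations, each a pair of small cross ridges (detents). Origin on the desk top below the rail's centre line, mid-length; z up; plate x -110..+60, y -165..+165 mm. The bottle axis runs along x = 0; stations hold it at y = +90 (parking place, start), -10 (middle), -110 mm (last).
- carrier (a joint): travel of the bottle carrier along the rail's -y direction in m: 0 parking place, 0.100 middle station, 0.200 last station (end 0.204). A spring roller under it clicks between the ridges and centres it if let go within 4 mm of a station; 5 to 10 N to leave or enter a station, 1.5 N between.
- post_top (a point): centre of the top of the carrier's upright round push post: steel, 16 mm diameter, 52 mm tall, top 88 mm above the desk, 85 mm in front (-x of the rail) of the bottle axis on a flat arm whose top is 36 mm above the desk. Axes as the rail's. Moves with the carrier.
- mouth (a point): centre of the bottle's mouth (top of its 27 mm neck), 130 mm above the desk, moves with the carrier. The white plastic bottle, 64 mm diameter, is clamped fast in the carrier; its shoulder lies 24 mm below this point. Its axes are those of the rail.
- cap: white plastic push-and-turn safety cap, twelve-sided, 54 mm across flats, 30 mm high, about 40 g; origin at the centre of its open underside, z up through its top, flats square to its x axis and every 30 degrees from it. Locked on the bottle, its x axis is parallel to the rail's and its origin 117 mm above the desk. 1 to 2 mm of sideways play.
- plunger (a joint): how far the spring plunger under the cap is pressed in, in m: 0 with the cap locked, up to 0.008 at the bottom stop, -0.003 when nothing is on it. The spring pushes up with about 8 N at 0, 11 N at 0.004 and 13.5 N at 0.008.
- tape_1: bystander: roll of black tape lying flat, 62 mm diameter, 19 mm high, beyond the parking end of the rail; origin at the centre of its underside
- relay_b: bystander: black cube relay, 35 x 35 x 36 mm, beyond the parking end of the rail; origin at the centre of its underside
- conn_grey_small: bystander: small round grey cable connector lying down, 21 x 62 x 19 mm, beyond the far end of the rail; origin at the centre of its underside
- plug_dt_a: bystander: small grey sealed plug, 22 x 46 x 18 mm, beyond the far end of the rail; origin at the centre of its underside
- clip_black: bystander: black crocodile clip, 28 x 53 x 12 mm, beyond the far end of the rail; origin at the centre of its underside
Not all that is in view belongs to the job. Of the things shaped like the cap, the white one is meant.

How it is judged:
By the outcome, as a careful person would: the job done as asked, in the order asked, and still so for the second after the job is handed in, while the arm keeps its last pose, push and grip.
It also fails if it takes over 51 s, if anything falls off the work surface, if the arm or the gripper's body presses on something with over 40 N, if the wrist force passes 120 N, or if a joint passes its speed limit or range.

## Robot

A 6-joint arm with a two-finger parallel gripper is mounted at the origin on a cart in front of the work surface, level with it; the furniture and walls round the work are solid. World frame = base frame: x ahead of the robot, y to its left, z up, the work surface at z = 0. Lengths are in m, angles in rad, forces in N, time in s.
With the tool pointing down it reaches from about 0.35 to 1 m from the base axis. Payload 7.1 kg.
Tool frame: the origin (TCP) lies between the finger pads; the fingertips stand 22 mm ahead of it and the grasp point (between the pads) lies 3 mm ahead of it; z points along the fingers, y is the line along which they close (so a half turn about z gives the same grasp; the last joint's range is limited). The gripper opens to 85 mm and grips with 20 to 120 N. Pads are 22 mm wide; open, the fingers measure 114 mm over their backs; the gripper's body (76 mm by 85 mm) begins 54 mm behind the grasp point. The pads swing forward as they close: fully open they stand 13 mm farther back than shut.
Start: joints at [-1.164, 0.423, 1.63, -0, 1.089, -0.019], TCP at [0.258, -0.569, 0.253] pointing down, gripper open.
Joint ranges: [-3, 3], [-0.9, 2.11], [0.09, 2.58], [-1.31, 4.45], [0.11, 2.69], [-2.54, 2.54]. Speed limits (rad/s): [2.39, 2.39, 3.01, 3.14, 3.14, 3.14].

## Interface

Orientations are given as a rotation vector (axis times angle).
In Python, from rig import manip gives the robot as it stands. The module is installed in compiled form; this text tells all that it offers. Calls block until the motion is done:
- manip.move_to(position, orientation): joint-space move of the TCP to a pose.
- manip.servo_line(position, orientation=None, rate=0.15): straight line of the TCP; orientation=None keeps the orientation; rate is the mean speed in m/s.
- manip.set_joints(angles): joint-space move.
- manip.command_gripper(opening, f_grip=None): finger opening in m; f_grip is the grip in N (None keeps the last); returns when the fingers have stopped.
- manip.hold(seconds).
- manip.solve_ik(position, orientation): joint angles nearest the present ones, or None.
- manip.camera(name): name is "side" or "top"; returns a dict with "image" (400x640x3 uint8, red, green, blue), "fx", "fy", "cx", "cy" (pixels), "cam_to_world" (4x4, takes a point from camera to world coordinates). Camera axes: x right, y down, z forward; pixel columns grow to the right and rows downward; lengths in m; the calibration is good to about 2 mm. A picture is of the moment at which its call begins. There is no depth.
A pose or a line that the arm cannot do raises manip.IKError and nothing moves.
- manip.sign_off(): hands the job in; it is judged then, once.
Readings, each from a call of its own:
- manip.get_time(): time.
- manip.get_joint_positions(): joint angles.
- manip.get_joint_vel(): joint speeds.
- manip.get_tau(): joint torques, N m.
- manip.get_position(): TCP position.
- manip.get_ee_rot(): TCP orientation.
- manip.get_contact_force(): force on the tool from outside, world axes, zero at the start.
- manip.get_torque(): the same for the moment, N m.
- manip.get_width(): finger opening in m.
- manip.get_grip_force(): force on a finger pad.
Only numpy, scipy, OpenCV 4.12 (cv2) and the standard library are available. Lean on these libraries where they do the work, as an engineer would, in place of code of your own. Each camera call takes 0.05 s, during which the arm holds its last target. There are 200 camera calls.

## Working session

There is one attempt and no reset: what is moved stays moved. The work goes in short steps, each a Python script; the robot and the scene stay as the last script left them, time stands still between calls to the robot, and variables do not carry over. Pictures are saved under pics/ and viewed, at most 10 in all, crops included, and the job is handed in when it is done.

```bash
mkdir -p pics
python3 - <<'E'
from rig import manip
import cv2,numpy as np
for n in("side","top"):
    c=manip.camera(n);cv2.imwrite(f"pics/{n}0.png",c["image"][:,:,::-1]);print(n,c["fx"],c["fy"],c["cx"],c["cy"],np.round(c["cam_to_world"],4).tolist())
print(manip.get_time(),manip.get_contact_force(),manip.get_ee_rot(),manip.get_width())
E
```

```text
side 367.19123633662076 367.19123633662076 316.62247126001273 200.17318915912387 [[-0.9588, -0.1794, 0.2204, 0.3392], [-0.2841, 0.6108, -0.7391, 0.5658], [-0.002, -0.7712, -0.6366, 0.7454], [0.0, 0.0, 0.0, 1.0]]
top 492.36767586890335 492.36767586890335 331.0714690324662 199.61605052216 [[-0.0069, -0.9937, 0.1116, 0.4231], [-0.9999, 0.0054, -0.0142, -0.1679], [0.0135, -0.1117, -0.9936, 1.1565], [0.0, 0.0, 0.0, 1.0]]
0.1 [ 0.4640499  -0.32878474  0.04256915] [-3.06928163e+00 -6.63434520e-01  4.02091166e-04] 0.08539853169230534
```

View pics/top0.png

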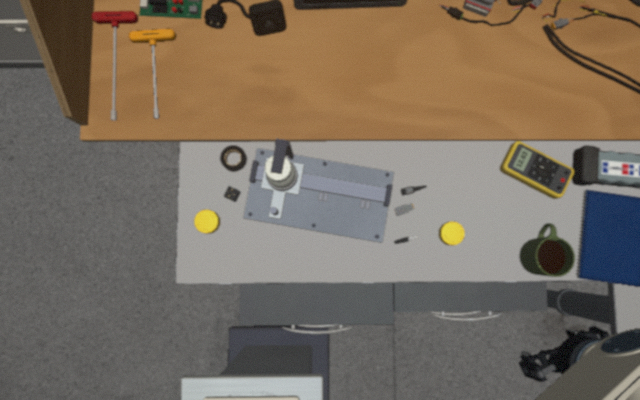

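View pics/side0.png

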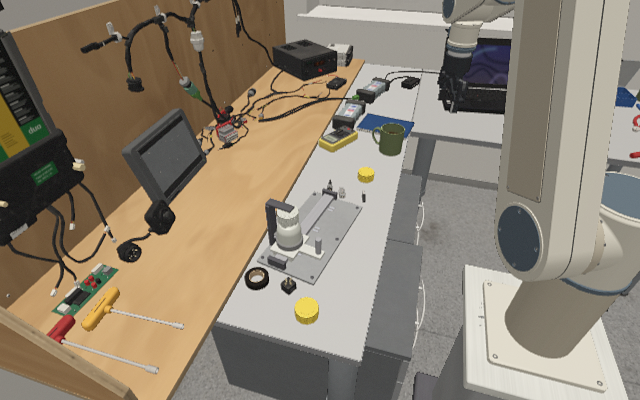

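Top view: plate corners are near (259,149), (397,171), (380,242), (243,219). The white cap is at (282,172), with the bar end over it, and the post is at (275,211). Three cap-shaped things are in view: white on the bottle (282,172), yellow (206,221) and yellow (452,233). The white one on the bottle fits the description. Next I'll make enlarged crops to confirm this and measure.

```bash
cat > h.py <<'E'
import cv2,numpy as np
from rig import manip
def ray(c,u,v):
    M=c["cam_to_world"];d=M[:3,:3]@np.array([(u-c["cx"])/c["fx"],(v-c["cy"])/c["fy"],1]);return M[:3,3],d
def onz(c,u,v,z):
    o,d=ray(c,u,v);return o+d*(z-o[2])/d[2]
def proj(c,p):
    q=np.linalg.inv(c["cam_to_world"])@np.r_[p,1];return np.array([c["fx"]*q[0]/q[2]+c["cx"],c["fy"]*q[1]/q[2]+c["cy"]])
E
python3 - <<'E'
from h import *
a=cv2.imread("pics/top0.png")[135:255,230:430];b=cv2.imread("pics/side0.png")[180:290,240:380]
a=cv2.resize(a,None,fx=4,fy=4,interpolation=cv2.INTER_CUBIC);cv2.imwrite("pics/topc.png",a)
b=cv2.resize(b,None,fx=5,fy=5,interpolation=cv2.INTER_CUBIC);cv2.imwrite("pics/sidec.png",b)
c=manip.camera("top");im=c["image"].astype(int)
# plate: bluish-gray mask
m=((im[:,:,2]-im[:,:,0]>8)&(im.sum(2)>240)&(im.sum(2)<520)).astype(np.uint8);m[:140]=0;m[250:]=0;m[:,:235]=0;m[:,405:]=0
m=cv2.morphologyEx(m,cv2.MORPH_CLOSE,np.ones((5,5)));
k=max(cv2.findContours(m,0,1)[0],key=cv2.contourArea);r=cv2.minAreaRect(k);print(r,cv2.boxPoints(r),im[230,330],im[250,330])
B=cv2.boxPoints(r);W=np.array([onz(c,u,v,.01) for u,v in B]);print(W)
E
```

```text
((318.6919860839844, 194.80303955078125), (139.92271423339844, 70.44618225097656), 10.154266357421875) [[243.61665 217.1403 ]
 [256.03625 147.79753]
 [393.76733 172.46577]
 [381.34772 241.80855]] [125 131 138] [164 160 158]
[[ 0.51197384  0.01964448  0.01      ]
 [ 0.67629505 -0.00756343  0.01      ]
 [ 0.6156679  -0.33285638  0.01      ]
 [ 0.45261587 -0.30047821  0.01      ]]
```

View pics/topc.png

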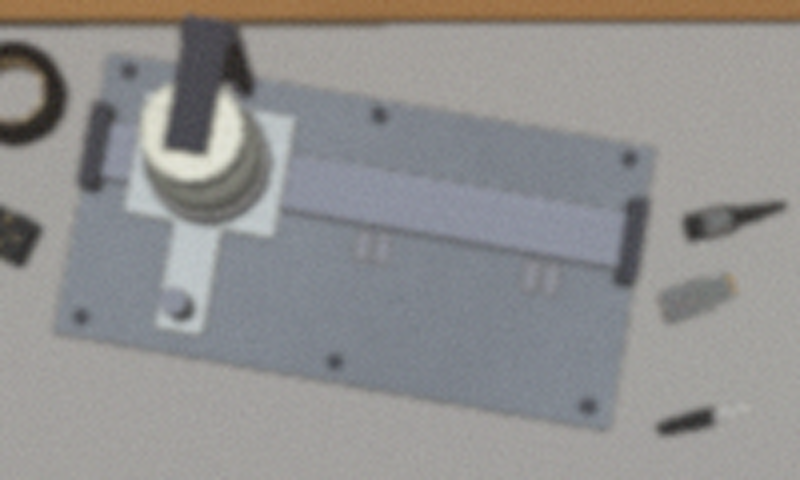

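View pics/sidec.png

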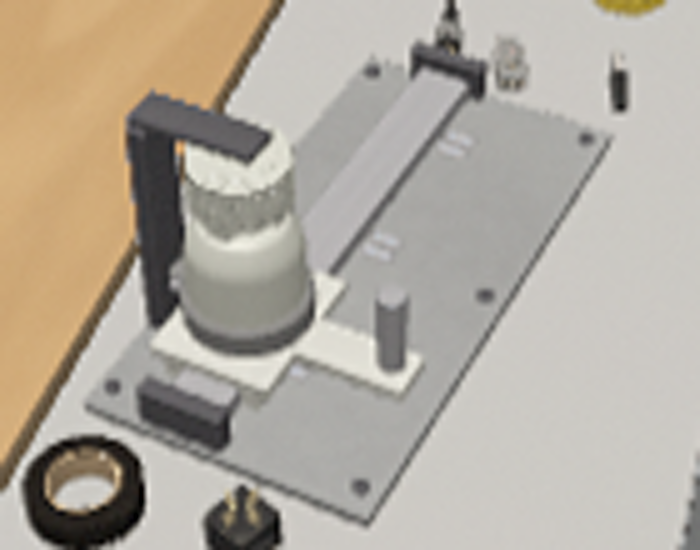

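The crop confirms the white cap: it sits on the bottle under the dark bar at top (278,167), and the yellow ones lie loose. Fitting the rail pose from clear points in both views.

Run:
```python
from h import *
from scipy.optimize import least_squares
T=manip.camera("top");S=manip.camera("side")
f=lambda p,s,o:((np.array(p)+.5)/s-.5+o)
to,so=np.array([230,135]),np.array([240,180])
P=[(.06,.165,.01),(.06,-.165,.01),(-.11,-.165,.01),(-.11,.165,.01),(-.085,.09,.088),(0,.09,.147)]
tp=[(107,53),(655,147),(608,430),(53,333),(176,301),(194,131)]
sp=[(85,405),(370,60),(612,138),(368,523),(393,294),(238,162)]
obs=[(T,f(q,4,to),p) for q,p in zip(tp,P)]+[(S,f(q,5,so),p) for q,p in zip(sp,P)]
def W(x,p):
    c,s=np.cos(x[2]),np.sin(x[2]);return np.array([x[0]+c*p[0]-s*p[1],x[1]+s*p[0]+c*p[1],p[2]])
for sel in (obs,obs[:6],obs[6:]):
    r=least_squares(lambda x:np.concatenate([proj(c,W(x,p))-q for c,q,p in sel]),[.58,-.15,-.18],loss="soft_l1")
    print(r.x.round(4),np.degrees(r.x[2]).round(2),np.concatenate([proj(c,W(r.x,p))-q for c,q,p in sel]).reshape(-1,2).round(1).tolist())
```

```text
[ 0.5885 -0.1591 -0.179 ] -10.25 [[-0.4, -0.3], [0.1, 0.1], [0.3, 0.4], [-0.7, 0.3], [-1.2, 0.3], [-1.1, -0.0], [-0.6, -1.0], [-0.3, -1.1], [0.3, -1.5], [0.3, -1.0], [-0.1, -0.2], [0.2, -1.6]]
[ 0.5888 -0.1603 -0.1782] -10.21 [[0.1, -0.4], [0.6, -0.1], [0.9, 0.3], [-0.1, 0.2], [-0.6, 0.1], [-0.6, -0.1]]
[ 0.5872 -0.1556 -0.1805] -10.34 [[-0.7, 0.1], [-0.2, -0.3], [0.5, -0.6], [0.3, 0.2], [-0.1, 0.9], [0.2, -0.6]]
```

```bash
cat >> h.py <<'E'
from scipy.spatial.transform import Rotation as R
X=np.array([.5885,-.1591,np.radians(-10.25)])
def W(p,x=X):
    c,s=np.cos(x[2]),np.sin(x[2]);return np.array([x[0]+c*p[0]-s*p[1],x[1]+s*p[0]+c*p[1],p[2]])
def inrail(w,x=X):
    c,s=np.cos(x[2]),np.sin(x[2]);d=np.array(w)-[x[0],x[1],0];return np.array([c*d[0]+s*d[1],-s*d[0]+c*d[1],d[2]])
def ori(deg):  # closing axis azimuth deg in the rail frame, tool down
    a=np.radians(deg)+X[2];y=np.array([np.cos(a),np.sin(a),0]);z=np.array([0,0,-1.]);return R.from_matrix(np.c_[np.cross(y,z),y,z]).as_rotvec()
def st(s=""):
    p=manip.get_position();print(s,"t%.1f"%manip.get_time(),"rail mm",(inrail(p)*1e3).round(1),"F",manip.get_contact_force().round(1),"w %.4f g %.0f"%(manip.get_width(),manip.get_grip_force()),"q",manip.get_joint_positions().round(2))
E
python3 - <<'E'
from h import *
c=[(d,manip.solve_ik(W((-.085,.09,.19)),ori(d))) for d in(90,-90)]
for d,q in c: print(d,q)
d=min((x for x in c if x[1] is not None),key=lambda x:abs(x[1][5]))[0];print(d)
manip.command_gripper(.055,25)
manip.move_to(W((-.085,.09,.19)),ori(d));st("above")
manip.servo_line(W((-.085,.09,.072)),rate=.12);st("down")
manip.command_gripper(.0,25);st("grip")
E
```

```text
90 [-1.28703081e-01  3.63866036e-01  1.90064751e+00 -4.44089210e-16
  8.77079108e-01 -1.52060316e+00]
-90 [-0.12870308  0.36386604  1.90064751  0.          0.87707911  1.62098949]
90
above t2.7 rail mm [-84.7  89.4 190.1] F [ 0.2  0.4 -0.1] w 0.0550 g 0 q [-0.13  0.36  1.9  -0.    0.88 -1.52]
down t3.9 rail mm [-84.5  90.   72.6] F [0.1 0.3 0.2] w 0.0553 g 0 q [-0.13  0.56  1.95 -0.    0.63 -1.52]
grip t4.3 rail mm [-84.7  90.2  72.6] F [-0.4  2.   7.6] w 0.0151 g 24 q [-0.13  0.56  1.95  0.    0.63 -1.52]
```

```bash
python3 - <<'E'
from h import *
p=inrail(manip.get_position())
manip.servo_line(W((p[0],p[1]-.1,p[2])),rate=.06);st("slid")
manip.hold(.2);st()
manip.command_gripper(.055);manip.hold(.2);st("rel")
manip.servo_line(W((p[0],p[1]-.1,.20)),rate=.2);st("up")
for n in("side","top"):
    c=manip.camera(n);print(n,proj(c,W((-.085,-.01,.088))),proj(c,W((0,-.01,.147))))
    x,y=(proj(c,W((-.03,-.01,.1)))-[40,30]).astype(int)
    cv2.imwrite(f"pics/{n}1.png",cv2.resize(c["image"][y:y+60,x:x+80,::-1],None,fx=8,fy=8,interpolation=cv2.INTER_CUBIC));print(x,y)
E
python3 -c "
import cv2,numpy as np
cv2.imwrite('pics/both1.png',cv2.resize(np.vstack([cv2.imread('pics/top1.png'),cv2.imread('pics/side1.png')]),(400,600)))"
```

```text
slid t6.1 rail mm [-84.9  -9.5  72.6] F [-0.   4.4  3.7] w 0.0152 g 25 q [-0.32  0.56  1.94  0.    0.63 -1.71]
 t6.3 rail mm [-84.9  -9.4  72.6] F [0.5 5.5 3.2] w 0.0150 g 25 q [-0.32  0.56  1.94  0.    0.63 -1.71]
rel t7.0 rail mm [-84.7  -9.8  72.6] F [-0.1  0.2 -0. ] w 0.0552 g 0 q [-0.32  0.56  1.94 -0.    0.63 -1.71]
up t7.8 rail mm [-85.3  -9.7 199.3] F [-0.3 -0.1 -0.2] w 0.0549 g 0 q [-0.32  0.35  1.89  0.    0.9  -1.71]
side [334.73889359 214.3512522 ] [306.35921734 188.29415922]
276 175
top [317.69504044 218.01432958] [324.44835962 175.61367787]
282 162
```

View pics/both1.png

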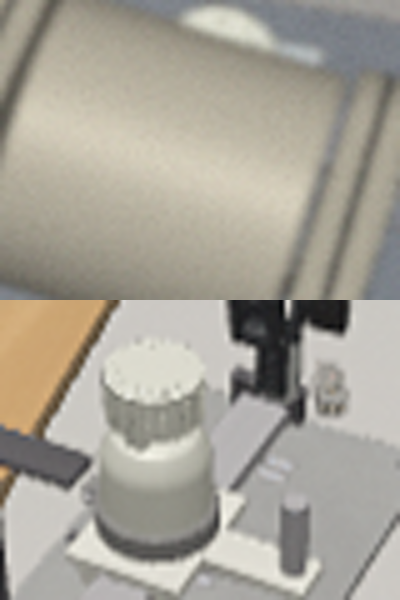

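Side crop: the post top is at (334.8,214.6) and the cap top at (306.6,189). Both are within 1 px of the middle-station prediction, so the carrier has seated. The arm hides the cap in the top view. Now I'll grip the cap.

Run:
```python
from h import *
manip.command_gripper(.082,60)
c=[(d,manip.solve_ik(W((0,-.01,.21)),ori(d))) for d in(0,180)]
d=min((x for x in c if x[1] is not None),key=lambda x:abs(x[1][5]))[0];print(d)
manip.move_to(W((0,-.01,.21)),ori(d));st("above")
manip.servo_line(W((0,-.01,.141)),rate=.1);st("down")
manip.command_gripper(.03,60);manip.hold(.2);st("grip")
c=manip.camera("side")
x,y=(proj(c,W((0,-.01,.13)))-[40,30]).astype(int)
cv2.imwrite("pics/g.png",cv2.resize(c["image"][y:y+60,x:x+80,::-1],None,fx=6,fy=6,interpolation=cv2.INTER_CUBIC))
print(manip.get_torque())
```

```text
0
above t9.7 rail mm [-2.000e-01 -1.000e+01  2.099e+02] F [-0.7 -1.1  0.2] w 0.0822 g 0 q [-0.3   0.45  1.7  -0.    0.99 -0.12]
down t10.5 rail mm [  0.4 -10.  141.4] F [-0.4  0.1  0.1] w 0.0817 g 0 q [-0.3   0.54  1.73 -0.    0.86 -0.12]
grip t11.1 rail mm [  0.7 -10.1 142.1] F [-0.3  0.8  6.8] w 0.0530 g 64 q [-0.3   0.54  1.73  0.    0.86 -0.12]
[ 0.06665405  0.11963031 -0.07663561]
```

View pics/g.png

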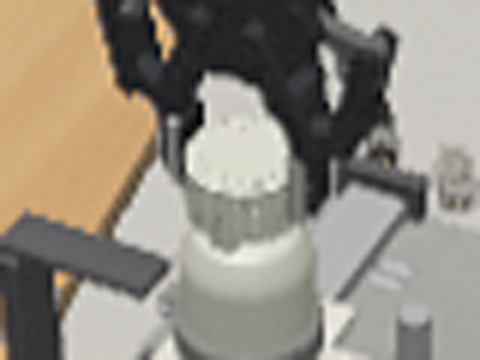

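The crop shows the pads squarely on opposite flats of the white cap (240,155), with the fingertips clear of the shoulder. Next step: press down and check the force.

Run:
```python
from h import *
for z in(.138,.135,.1335):
    manip.servo_line(W((0,-.01,z)),rate=.02);manip.hold(.2);st("%.4f"%z)
```

```text
0.1380 t11.6 rail mm [  0.7 -10.1 139.5] F [-1.7  0.4  9.6] w 0.0527 g 64 q [-0.3   0.55  1.73  0.    0.86 -0.12]
0.1350 t12.1 rail mm [  0.7 -10.1 136.7] F [-2.   0.2 10.3] w 0.0531 g 65 q [-0.3   0.55  1.73 -0.    0.85 -0.12]
0.1335 t12.6 rail mm [  0.7 -10.1 135.3] F [-2.9  0.9 11.6] w 0.0527 g 65 q [-0.3   0.55  1.73  0.    0.85 -0.12]
```

Run:
```python
from h import *
z=.1320
manip.servo_line(W((0,-.01,z)),rate=.02);manip.hold(.2);st("pressed")
for a in(8,16,25,36,47):
    manip.move_to(W((0,-.01,z)),ori(a));st(a);print(manip.get_torque().round(2))
    if abs(manip.get_torque()[2])>2.5: print("STOP");break
```

```text
pressed t13.0 rail mm [  0.8 -10.1 134. ] F [-3.2  2.1 13.3] w 0.0531 g 65 q [-0.3   0.56  1.73  0.    0.85 -0.12]
8 t13.3 rail mm [  1.3 -10.1 134.2] F [-1.5  0.3 12.7] w 0.0529 g 65 q [-0.3   0.56  1.73  0.    0.85 -0.26]
[0.12 0.35 0.04]
16 t13.5 rail mm [  1.6 -10.2 134.2] F [-2.   0.2 12.2] w 0.0529 g 65 q [-0.3   0.56  1.73  0.    0.85 -0.4 ]
[0.1  0.22 0.03]
25 t13.8 rail mm [  1.9 -10.2 134.4] F [ 0.1  0.7 12.6] w 0.0525 g 65 q [-0.3   0.56  1.73  0.    0.85 -0.56]
[0.13 0.15 0.03]
36 t14.1 rail mm [  2.  -10.2 134.4] F [-0.3  0.4 13.2] w 0.0529 g 65 q [-0.3   0.56  1.73  0.    0.85 -0.75]
[0.13 0.09 0.04]
47 t14.4 rail mm [  2.1 -10.1 134.4] F [-0.7  0.8 11.2] w 0.0529 g 65 q [-0.3   0.56  1.73  0.    0.85 -0.94]
[0.13 0.08 0.04]
```

Run:
```python
from h import *
for z in(.136,.140,.145,.152):
    manip.servo_line(W((0.001,-.01,z)),rate=.03);st("%.3f"%z)
    if manip.get_contact_force()[2]<-6: print("STUCK");break
else:
    manip.servo_line(W((0,-.01,.2350)),rate=.08);manip.hold(.4);st("top")
for n in("side","top"):
    c=manip.camera(n);cv2.imwrite(f"pics/{n}2.png",c["image"][:,:,::-1])
    print(n,proj(c,W((-.085,-.01,.088))),proj(c,W((0,-.01,.13))),proj(c,W((0,-.01,.21))))
    if n=="side":
        x,y=(proj(c,W((0,-.01,.15)))-[50,40]).astype(int);print(x,y);cv2.imwrite("pics/l.png",cv2.resize(c["image"][y:y+85,x:x+100,::-1],None,fx=7,fy=7,interpolation=cv2.INTER_CUBIC))
```

```text
0.136 t14.7 rail mm [  2.1 -10.2 137.9] F [-1.1  0.3  9.6] w 0.0529 g 64 q [-0.3   0.55  1.73 -0.    0.86 -0.94]
0.140 t15.0 rail mm [  2.1 -10.1 141.6] F [-1.1  0.6  7.4] w 0.0529 g 64 q [-0.3   0.55  1.73 -0.    0.86 -0.94]
0.145 t15.3 rail mm [  0.9 -10.  145. ] F [ 0.2 -0.3  4.7] w 0.0528 g 64 q [-0.3   0.54  1.73 -0.    0.87 -0.94]
0.152 t15.7 rail mm [  1. -10. 152.] F [ 0.2 -0.3 -0.7] w 0.0529 g 63 q [-0.3   0.53  1.73 -0.    0.89 -0.94]
top t17.3 rail mm [ -0.  -10.  234.8] F [-0.2 -0.8 -0.8] w 0.0532 g 63 q [-0.3   0.42  1.68 -0.    1.04 -0.94]
side [334.73889359 214.3512522 ] [306.48419973 193.29034655] [305.87091195 168.77408889]
256 147
top [317.69504044 218.01432958] [324.44690043 176.9047499 ] [324.45421551 170.43243302]
```

View pics/l.png

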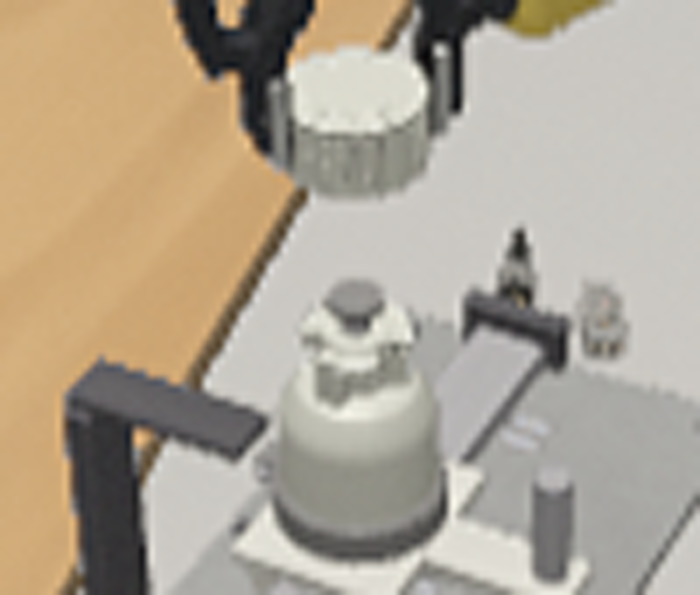

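The lift crop shows the cap free and upright between the pads, with its top at (358,92). It hangs over the bare mouth and plunger at (356,320). The post at (552,478) matches the middle station, and the bystanders are untouched.

```bash
python3 -c "
from h import *
st();print(manip.sign_off())"
```

```text
t17.4 rail mm [  0.  -10.  234.9] F [ 0.2  0.2 -0.8] w 0.0530 g 63 q [-0.3   0.42  1.68 -0.    1.04 -0.94]
the job is handed in; nothing more can be done
None
```

The job is handed in at 17.4 s: the carrier is in the middle station, and the white cap is unscrewed and held upright about 8 cm over the bottle mouth.

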